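Feel the gap of the bonding press with a taper gauge

TASK

Take the blue dust lid off the bonding press by its tab and lay it flat on the bench, clear of the press (lay it down, do not drop it). Then lift the orange-handled taper gauge out of its wooden stand and slide its steel blade straight down, upright and in line with the gap, between the two steel plates until it drags snugly against both of them, gently enough not to push the plates apart. Finish while still holding the gauge there, lightly wedged at that depth; leave the other things on the bench alone.

Things in the scene. Friction and masses are not known exactly. Their poses are not given: they have to be found in the camera images.
- press_mouth (a point): Bonding press, fixed: grey base 130 x 125 x 12 mm, two upright steel plates with a gap between, open at the top and both ends. Point: mid gap (within 0.8 mm), level with the plates' tops, 77 mm above the bench; x along the gap, y across it, z up. The top 10 mm flare open by 6 mm a side; below, the gap is parallel, 55 mm deep. Its width, 6 to 9 mm, is not told: feel it
- jaw_top (a point): top of the adjustable plate, 15 to 18 mm in -y from press_mouth; a friction lock holds the plate where it was set, up to a sideways force of about 60 N
- lid_tab (a point): Grip point on the upright tab of the blue plastic dust lid that covers the plates' tops. Tab 18 mm (x) x 10 mm (y), 30 mm high over the lid's top, near the lid's -x rim; pinch it along y. The point is 21 mm above the lid's top, 9 mm below the tab's top, 33 mm above the lid's lower edge (z = 33 mm when the lid lies flat on the bench). z up
- gauge_grip (a point): Centre of the taper gauge's orange handle, 26 mm (x) x 14 mm (y) x 45 mm (z, up). It stands loosely upright in the stand, the handle's underside on the stand's top, this point 93.5 mm above the bench. The tip is 87.5 mm below this point
- gauge_tip (a point): middle of the lower end of the gauge's blade, 87.5 mm below gauge_grip; z up the blade, y across its thickness
- gauge_stand: fixed light wooden block, 70 x 56 x 71 mm (x, y, z), with an upright slot in the middle of its top that holds the gauge's blade; origin at the centre of its underside, on the bench
- spanner: bystander: loose open-ended spanner, 22 x 143 x 5 mm, lying flat; origin under its middle
- vial_2: bystander: glass vial with black cap, 23 mm across, 53 mm tall; origin under its middle
- resin_mount_3: bystander: small blue round resin mount, 30 mm across, 18 mm tall; origin under its middle
- steel_weight_30: bystander: round steel weight, 42 mm across, 24 mm tall; origin under its middle
- press_jaw: the press's adjustable plate (on its -y side), polished steel, 60 x 20 x 65 mm, with a screw and black knob at its back; jaw_top tells where it is
- dust_lid: Dust lid, 71 x 61 x 12 mm, 60 g; its skirt reaches 8 mm down round the plates' tops with about 2 mm of play: lift it straight up or tip it off. Origin at the centre of its lower edge, 33 mm below and 25 mm in +x of lid_tab. The bench is bare for laying it down around x = 0.42, y = -0.23 m (front right of the press)
- gauge: Taper gauge, 90 g; origin at gauge_tip. Steel blade 65 mm long, 16 mm wide (x), its thickness (y) growing evenly from 3 mm at the tip to 12 mm under the handle. It wedges with the tip 32 mm (gap 6 mm) to 53 mm (gap 9 mm) below press_mouth; a push of 5 to 8 N is enough and does not spread the plates
- press_plate: the press's fixed plate (on its +y side), polished steel, 60 x 20 x 65 mm (x, y, z), its face 3.75 mm from press_mouth; origin 77 mm below press_mouth, same axes
There are look-alikes about, which are no part of the job. What is meant by the dust_lid is not turquoise, and is the smaller of those in its own colour.

How it is judged (in metres and radians):
On the way, in this order (a step that is already met when the one before it is completed fails the run):
1. the dust lid, still in the fingers, is laid on the bench clear of the press (height (world z) of lid_tab below 0.06 m and horizontal distance between lid_tab and press_mouth above 0.1 m and contact force between the fingers and dust_lid above 0.2 N), for 0.05 s.
2. the gauge is lifted out of its stand (height (world z) of gauge_tip above 0.074 m and contact force between the fingers and gauge above 0.5 N), for 0.1 s.
At the end, for the whole second after the job is handed in: Gauge gripped and wedged: each plate feels 1.5 to 50 N from the blade, the tip 24 to 62 mm below the plates' tops, upright within 0.07 rad, in line with the gap within 0.1 rad; lid flat on the bench within 0.12 rad, its tab over 100 mm from the gap's middle (contact force between gauge and press_jaw between 1.5 and 50 N and contact force between gauge and press_plate between 1.5 and 50 N and contact force between the fingers and gauge above 1 N and z of gauge_tip in the frame of press_mouth between -0.062 and -0.024 m and angle between gauge_tip's own z axis and vertical below 0.07 rad and angle between the y axis of gauge_tip and the y axis of press_mouth, either way round below 0.1 rad and height (world z) of lid_tab between 0.028 and 0.042 m and angle between lid_tab's own z axis and vertical below 0.12 rad and horizontal distance between lid_tab and press_mouth above 0.1 m); the arm keeps its last pose, push and grip.
It fails at once if the plates are pushed apart by more than 1.5 mm (distance of jaw_top from where it was at the start of the episode above 0.0015 m).
It fails at once if the spanner, vial, blue resin mount or steel weight is disturbed (moved by more than 20 mm) (distance of any of spanner, vial_2, resin_mount_3, steel_weight_30 from where it was at the start of the episode above 0.02 m).
It also fails if it takes over 67 s, if anything falls off the work surface, if the arm or the gripper's body presses on something with over 40 N, if the wrist force passes 120 N, or if a joint passes its speed limit or range.

ROBOT

A 6-joint arm with a two-finger parallel gripper is mounted at the origin on a cart in front of the work surface, level with it; the furniture and walls round the work are solid. World frame = base frame: x ahead of the robot, y to its left, z up, the work surface at z = 0. Lengths are in mm, angles in rad, forces in N, time in s.
With the tool pointing down it reaches from about 350 to 775 mm from the base axis. Payload 7.3 kg.
Tool frame: the origin (TCP) lies midway between the tips of the shut fingers; the grasp point (between the pads) lies 19 mm behind it; z points along the fingers, x is the direction in which the jaws open and shut, and the axes are right-handed (so a half turn about z gives the same grasp; the last joint's range is limited). The gripper opens to 92 mm and grips with 3 to 60 N. Pads are 19 mm wide; open, the fingers measure 130 mm over their backs; the gripper's body (75 mm by 190 mm) begins 47 mm behind the grasp point.
Start: joints at [-1.422, 0.342, 1.524, -0, 1.275, -0.146], TCP at [152.561, -502.367, 205.441] pointing down, gripper open.
Joint ranges: [-2.53, 2.53], [-0.77, 2.02], [0.04, 2.7], [-1, 4.14], [0.28, 2.66], [-3.11, 3.11]. Speed limits (rad/s): [2.57, 2.57, 3.14, 3.14, 3.14, 3.14].

INTERFACE

Orientations are given as a 3x3 rotation matrix whose columns are the frame's x, y, z axes.
In Python, from plant import monitor, imaging, order gives the robot as it stands.
- The arm moves only by the tool carry_out, never from a script. Its argument "commands" is text: rows parted by semicolons, each of 7 numbers parted by spaces: the shift along the tool's x, y, z in mm, then the turn, a rotation vector about the tool's x, y, z in rad, then the finger opening in mm, from 0 to 91.8. In form: dx dy dz wx wy wz gripper; .... A call has 1 to 10 rows; each row is the pose to reach, as a shift and turn from the pose measured when the call began, along the tool's axes at that moment; what a row does not reach only later rows make up. A row lasts 1/10 s, in which the tool goes at most 50 mm and 8.59 degrees, less where a joint would pass 70% of its speed; a pose out of reach is approached as far as the arm can. A call with a gripper value outside its range is refused whole. The fingers move at their own pace and stop on an object; "newtons" is the grip in N (left out, the last holds). Time passes only in rows, so rows that repeat a pose let the fingers close. It gives the time, the measured TCP pose, the force and the opening at its end, in the units of the state.
- monitor.state(): the state, without advancing time (a new reading comes with each control period).
- imaging.capture(name): name is "scene" or "top"; returns (picture, depth): 400x640x3 uint8, blue, green, red; 400x640 float32, mm along the optical axis (not along the pixel's ray), 0 where there is no reading.
- imaging.camera_info(name): a dict with "intrinsics" (3x3 intrinsics, pixels), "k1" (the pictures are not rectified: a ray, as slopes to the right and down, at radius r is drawn at 1 + k1 r^2 times it, then the intrinsics apply), "R" (3x3) and "t" (3): a world point X has camera coordinates R X + t. Camera axes: x right, y down, z forward; pixel columns grow to the right and rows downward; lengths in mm; the calibration is good to about 2 mm. A picture is of the moment at which its call begins. camera_info takes no time and is no camera call.
- order.job_done(): hands the job in, once; it reports no verdict.
Trained networks look in the newest picture that a camera, given by its name, has taken for a name from the list of things; names that differ only in an ending like _2 or _b are one class to them, and where a whole thing is asked for, a point or a joint stands for the part that bears it (a point fixed in the world has none). Each returns a list of dicts, best first, with "p" (0 to 1); they miss things now and then, are a little off and sometimes report something else, mostly with a low value. They report only what shows in the picture. A call takes as long as a camera call. They do not tell look-alikes from the thing itself.
- imaging.recognise(target, camera): "centre" ([column, row] in pixels, amid what is visible of it).
- imaging.cut_out(target, camera): "mask" (400x640 bool, what is visible of it) and "centre" ([column, row] in pixels, amid what is visible of it).
The state is a dict: "time": time; "q": joint angles; "qd": joint speeds; "joint_efforts": joint torques, N m; "ee_pos": TCP position; "orientation": TCP orientation; "force": force on the tool from outside, world axes, zero at the start; "moment": the same for the moment, N m; "gripper_width": finger opening in mm.
Only numpy, scipy, OpenCV 4.12 (cv2) and the standard library are available. Lean on these libraries where they do the work, as an engineer would, in place of code of your own. Each camera call takes 0.05 s, during which the arm holds its last target. There are 200 camera calls.

## Working session

There is one attempt and no reset: what is moved stays moved. The work goes in short steps, Python scripts to look and compute and a tool call to move; the robot and the scene stay as the last step left them, time stands still between calls to the robot, and variables do not carry over. Pictures are saved under pics/ and viewed, about 8 in all and at most 12, crops included, and the job is handed in when it is done.

Besides the shell and the picture viewer there is one more tool, called after ">>>" by a JSON object that holds its "fn" and its "kwargs". carry_out: Moves the arm, as the interface text tells. Its arguments: {"type":"object","properties":{"commands":{"type":"string"},"newtons":{"type":"number"}},"required":["commands"]}

```bash
mkdir -p pics; cat > h.py <<'E'
import numpy as np, cv2
from plant import monitor, imaging, order
def pt(cam,uv,depth=None,z=None):
    """world point of a pixel, by depth along the axis or by world height z"""
    c=imaging.camera_info(cam);K=np.array(c["intrinsics"]);R=np.array(c["R"]);t=np.array(c["t"])
    d=cv2.undistortPoints(np.array([[uv]],float),K,np.array([c["k1"],0,0,0.]))[0,0]  # inverse of 1+k1 r^2
    ray=R.T@np.array([d[0],d[1],1]);o=-R.T@t
    s=depth if z is None else (z-o[2])/ray[2]
    return o+s*ray
def px(cam,X):
    c=imaging.camera_info(cam);R=np.array(c["R"]);t=np.array(c["t"])
    return cv2.projectPoints(np.array([X],float),cv2.Rodrigues(R)[0],t,np.array(c["intrinsics"]),np.array([c["k1"],0,0,0.]))[0][0,0]
def cloud(cam,dep,mask):
    v,u=np.where(mask&(dep>0))
    c=imaging.camera_info(cam);K=np.array(c["intrinsics"]);R=np.array(c["R"]);t=np.array(c["t"])
    d=cv2.undistortPoints(np.stack([u,v],1)[:,None].astype(float),K,np.array([c["k1"],0,0,0.]))[:,0]
    P=np.c_[d,np.ones(len(d))]*dep[v,u][:,None]
    return (P-t)@R
E
python3 - <<'E'
from h import *
for cam in("scene","top"):
    im,d=imaging.capture(cam);cv2.imwrite(f"pics/{cam}0.png",im);np.save(f"{cam}0.npy",d)
    c=imaging.camera_info(cam);print(cam,-np.array(c["R"]).T@c["t"],c["intrinsics"][0][0],c["k1"])
    for n in("dust_lid","lid_tab","gauge","gauge_grip","gauge_stand","press_jaw","press_plate","spanner","vial_2","resin_mount_3","steel_weight_30"):
        for r in imaging.recognise(n,cam)[:4]:
            u,v=r["centre"];dd=d[int(v),int(u)]
            print(n,round(r["p"],2),np.round(r["centre"]),np.round(pt(cam,(u,v),dd)) if dd>0 else None)
E
```

```text
scene [ -34.01530227  832.84181252 1187.96735793] 515.6723432200968 -0.15824861161027448
dust_lid 0.83 [351. 184.] [524. -56.  84.]
dust_lid 0.75 [306. 228.] [565. 108.  10.]
dust_lid 0.72 [429. 157.] [ 424. -373.   12.]
lid_tab 0.88 [429. 160.] [ 412. -353.   21.]
lid_tab 0.8 [309. 226.] [560. 102.  15.]
lid_tab 0.76 [350. 184.] [528. -57.  83.]
gauge 0.64 [319. 245.] [453. 194. 109.]
gauge_grip 0.54 [318. 247.] [457. 194.  97.]
gauge_grip 0.21 [352. 201.] [506. -37.  39.]
gauge_stand 0.62 [323. 263.] [428. 211.  72.]
press_jaw 0.67 [322. 247.] [447. 192. 103.]
press_jaw 0.37 [304. 173.] [699. -51.  29.]
spanner 0.49 [268. 235.] [642. 192.   6.]
steel_weight_30 0.46 [306. 172.] [701. -66.  22.]
top [ 510.76274403   64.18175865 1217.12852547] 375.14226977638015 0.007034554923970147
dust_lid 0.89 [361. 209.] [532. -55.  79.]
dust_lid 0.89 [459. 242.] [ 423. -368.   17.]
dust_lid 0.69 [314. 199.] [568.  88.  15.]
dust_lid 0.32 [285. 177.] [644. 184.   1.]
lid_tab 0.94 [310. 201.] [563. 101.  11.]
lid_tab 0.77 [363. 208.] [535. -60.  79.]
lid_tab 0.64 [458. 240.] [ 432. -364.   16.]
lid_tab 0.3 [279. 238.] [451. 192. 118.]
gauge 0.56 [279. 236.] [458. 192. 116.]
gauge 0.48 [382. 213.] [ 520. -122.   48.]
gauge_grip 0.64 [279. 236.] [457. 191. 117.]
gauge_stand 0.9 [288. 238.] [449. 171.  71.]
press_plate 0.29 [286. 238.] [447. 177.  71.]
spanner 0.62 [284. 176.] [647. 186.   4.]
spanner 0.52 [279. 236.] [456. 191. 117.]
resin_mount_3 0.46 [213. 223.] [496. 415.  17.]
steel_weight_30 0.17 [383. 210.] [ 528. -124.   50.]
```

```bash
python3 - <<'E'
import cv2,numpy as np
a=cv2.imread("pics/scene0.png")[110:330,200:480];b=cv2.imread("pics/top0.png")[130:300,190:500]
a=cv2.resize(a,(700,550),interpolation=3);b=cv2.resize(b,(775,425),interpolation=3)
cv2.imwrite("pics/a.png",a);cv2.imwrite("pics/b.png",b)
E
```

```text
(no output)
```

View pics/a.png

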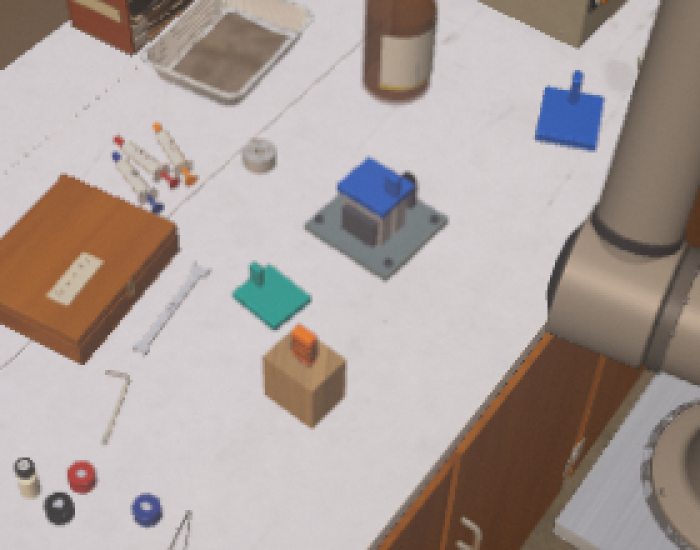

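View pics/b.png

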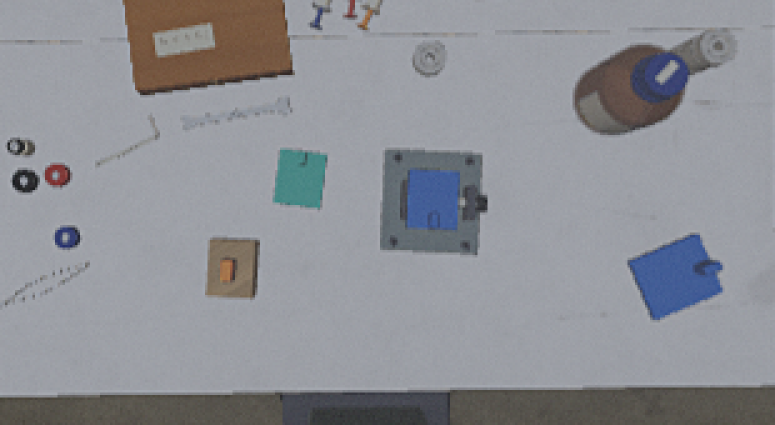

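The three lids are blue on the press (top 361,209), blue on the bench (top 459,242) and turquoise (top 310,201). The one on the press fits: it is blue, covers the plates and looks smaller than the bench one. I'll measure their sizes and poses to confirm.

```bash
python3 - <<'E'
from h import *
im,d=imaging.capture("top");hsv=cv2.cvtColor(im,cv2.COLOR_BGR2HSV)
def rect(P,n):
    r=cv2.minAreaRect(P[:,:2].astype(np.float32));print(n,len(P),np.round(r[0],1),np.round(r[1],1),round(r[2],2),"zmed",np.round(np.median(P[:,2]),1),P[:,2].min().round(),P[:,2].max().round())
yy,xx=np.mgrid[:400,:640]
def box(c,r): return (abs(xx-c[0])<r)&(abs(yy-c[1])<r)
blue=(hsv[...,0]>100)&(hsv[...,0]<130)&(hsv[...,1]>110)
def flat(mask,z,n):   # mask -> plane at z, fitted rect
    v,u=np.where(mask);P=np.array([pt("top",(a,b),z=z) for a,b in zip(u,v)]);rect(P,n)
for n,c in(("presslid",(361,209)),("benchlid",(459,242))):
    m=blue&box(c,24);P=cloud("top",d,m);rect(P,n)
    flat(m,81 if n=="presslid" else 12,n+"_flat")
    t=P[P[:,2]>np.median(P[:,2])+10];print(" tab pts",np.round(t.mean(0),1) if len(t) else None,len(t))
org=(hsv[...,0]<14)&(hsv[...,1]>150)&box((281,238),14);rect(cloud("top",d,org),"handle");flat(org,116,"handle_flat")
allm=np.ones_like(blue)
P=cloud("top",d,box((288,238),18));rect(P[(P[:,2]>65)&(P[:,2]<76)],"stand")
P=cloud("top",d,box((361,209),35));rect(P[(P[:,2]>8)&(P[:,2]<18)],"base")
# scene cam: top surfaces
im2,d2=imaging.capture("scene");h2=cv2.cvtColor(im2,cv2.COLOR_BGR2HSV)
m=(h2[...,0]>100)&(h2[...,0]<130)&(h2[...,1]>110)&box((351,184),20)
P=cloud("scene",d2,m);rect(P,"scene presslid");rect(P[P[:,2]>95],"scene tab")
m=(h2[...,0]<14)&(h2[...,1]>150)&box((321,248),12);P=cloud("scene",d2,m);rect(P,"scene handle");rect(P[P[:,2]>111],"scene handletop")
A=cv2.resize(im[180:240,330:392],None,fx=8,fy=8,interpolation=3);B=cv2.resize(im2[150:215,320:380],(443,480),interpolation=3)
cv2.imwrite("pics/c.png",cv2.resize(np.hstack([A[:480],B]),(780,400)))
E
```

```text
presslid 459 [531.9 -58.1] [60.7 69.3] 85.48 zmed 81.9 10.0 113.0
presslid_flat 461 [532.1 -58. ] [60.5 69.2] 85.54 zmed 81.0 81.0 81.0
 tab pts [507.7 -56.5 110.1] 22
benchlid 755 [ 427.8 -371.6] [84.6 93.8] 21.74 zmed 16.9 -3.0 60.0
benchlid_flat 760 [ 431.6 -377.4] [ 80.4 105.5] 21.88 zmed 12.0 12.0 12.0
 tab pts [ 442.4 -399.5   52.6] 33Traceback (most recent call last):
  File "<stdin>", line 14, in <module>
  File "h.py", line 16, in cloud
    d=cv2.undistortPoints(np.stack([u,v],1)[:,None].astype(float),K,np.array([c["k1"],0,0,0.]))[:,0]
      ~~~~~~~~~~~~~~~~~~~^^^^^^^^^^^^^^^^^^^^^^^^^^^^^^^^^^^^^^^^^^^^^^^^^^^^^^^^^^^^^^^^^^^^^^
cv2.error: OpenCV(4.12.0) /io/opencv/modules/calib3d/src/undistort.dispatch.cpp:347: error: (-215:Assertion failed) CV_IS_MAT(_src) && CV_IS_MAT(_dst) && (_src->rows == 1 || _src->cols == 1) && (_dst->rows == 1 || _dst->cols == 1) && _src->cols + _src->rows - 1 == _dst->rows + _dst->cols - 1 && (CV_MAT_TYPE(_src->type) == CV_32FC2 || CV_MAT_TYPE(_src->type) == CV_64FC2) && (CV_MAT_TYPE(_dst->type) == CV_32FC2 || CV_MAT_TYPE(_dst->type) == CV_64FC2) in function 'cvUndistortPointsInternal'
```

```bash
python3 - <<'E'
from h import *
im=cv2.imread("pics/top0.png");d=np.load("top0.npy");hsv=cv2.cvtColor(im,cv2.COLOR_BGR2HSV)
im2=cv2.imread("pics/scene0.png");d2=np.load("scene0.npy");h2=cv2.cvtColor(im2,cv2.COLOR_BGR2HSV)
def rect(P,n):
    if len(P)<3: print(n,len(P));return
    r=cv2.minAreaRect(P[:,:2].astype(np.float32));print(n,len(P),np.round(r[0],1),np.round(r[1],1),round(r[2],2),"mean",P.mean(0).round(1),P[:,2].min().round(),P[:,2].max().round())
yy,xx=np.mgrid[:400,:640]
def box(c,r): return (abs(xx-c[0])<r)&(abs(yy-c[1])<r)
P=cloud("top",d,box((280,238),18));rect(P[(P[:,2]>109)],"handle");rect(P[(P[:,2]>65)&(P[:,2]<76)],"stand")
P=cloud("top",d,box((361,209),35));rect(P[(P[:,2]>8)&(P[:,2]<18)],"base")
# base boundary by background subtraction: z>6
P=cloud("scene",d2,box((351,184),32));rect(P[P[:,2]>102],"scene tab");rect(P[(P[:,2]>76)&(P[:,2]<88)],"scene lidtop");rect(P[(P[:,2]>8)&(P[:,2]<18)],"scene base")
P=cloud("scene",d2,box((321,248),12));rect(P[P[:,2]>109],"scene handletop")
print(hsv[232:244,273:286,0]);print(hsv[232:244,273:286,1])
A=cv2.resize(im[180:240,330:390],(400,400),interpolation=3);B=cv2.resize(im2[150:210,320:380],(400,400),interpolation=3)
cv2.imwrite("pics/c.png",np.hstack([A,B]))
E
```

```text
handle 44 [454.1 189.4] [23.5 12.6] 0.65 mean [453.9 189.2 115.4] 110.0 121.0
stand 366 [452.9 189.2] [56.  69.9] 85.6 mean [452.9 188.4  71.6] 65.0 76.0
base 905 [517.6 -37.6] [174.9 161.7] 85.99 mean [529.8 -58.6  12.7] 8.0 18.0
scene tab 27 [504.5 -58.2] [11.7 18.7] 86.87 mean [503.8 -57.4 108.6] 103.0 115.0
scene lidtop 335 [529.  -60.3] [66.5 73.2] 86.86 mean [530.  -56.3  81.8] 76.0 88.0
scene base 659 [ 565.5 -115.2] [175.6 271. ] 36.79 mean [517.2 -52.5  13.1] 8.0 18.0
scene handletop 54 [448.8 187.7] [23.8 16.9] 5.33 mean [448.1 189.3 115.6] 110.0 121.0
[[ 17  17  15  16  17  17  16  16  15  16  18  17  15]
 [ 15  18  17  16  17  16  13   8   9  14  15  15  18]
 [ 16  18  17  15  16  11  14  12  12  10 165  13  15]
 [ 17  15  16  19  20  11  15  14  14  11   6  11  17]
 [ 14  14  15  17  20  12  14  14  14  10   4  18  16]
 [ 15  16  17  16  16  12  14  14  15  10   0  15  16]
 [ 17  16  15  18  18  13  14  14  15   8   2  14  18]
 [ 15  15  19  16  17  14  14  13  14   8 162  15  16]
 [ 15  16  15  15  19  14  13  13  14   7 163  15  17]
 [ 15  16  16  17  18  17  13  13  13   9 135  17  16]
 [ 17  16  17  15  17  18  12  11  14   8  16  16  17]
 [ 15  17  15  15  18  18  16  18  18  16  16  16  15]]
[[ 34  71  65  59  60  58  64  53  66  63  65  63  63]
 [ 38  62  64  64  62  58  49  67  64  54  34  57  65]
 [ 46  66  61  62  53 100 137 135 133 129  27  48  64]
 [ 48  73  66  59  53 126 138 132 135 142  85  47  59]
 [ 54  72  66  67  44 129 139 135 139 145  83  31  62]
 [ 56  66  64  60  51 125 136 142 133 144  57  47  62]
 [ 58  75  60  61  53 126 134 132 133 135  61  68  62]
 [ 66  66  65  60  48 137 135 135 137 133  21  70  67]
 [ 65  66  63  63  48 143 134 138 139 123  31  79  68]
 [ 62  68  65  59  53 137 144 143 140 125   9  69  66]
 [ 58  68  67  63  61  97 107 108 106  67  45  61  60]
 [ 64  65  64  65  61  60  53  56  62  56  65  63  63]]
```

View pics/c.png

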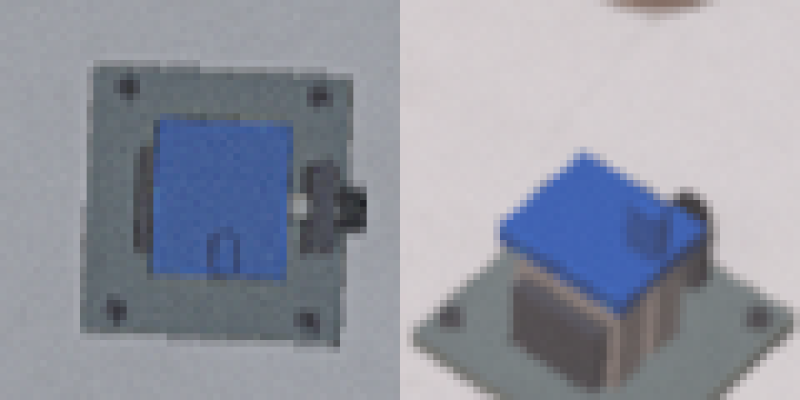

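The press-lid's outline is 61 x 69 mm (the bench blue one is ~80 x 94), so it is the smaller blue one. Its tab is at top pixel (363,218).

```bash
cat >> h.py <<'E'
from scipy.spatial.transform import Rotation as Ro
def go(x,y,z,yaw):
    """print shift & rotvec in tool axes to TCP x,y,z (mm), tool down, tool x along press/gauge y at yaw (deg); nearest half turn"""
    s=monitor.state();R0=np.array(s["orientation"]);best=None
    for f in(1,-1):
        a=np.radians(yaw);ax=f*np.array([-np.sin(a),np.cos(a),0]);zz=np.array([0,0,-1.]);Rt=np.c_[ax,np.cross(zz,ax),zz]
        w=Ro.from_matrix(R0.T@Rt).as_rotvec()
        if best is None or np.linalg.norm(w)<np.linalg.norm(best): best=w
    print("t",round(s["time"],2),"q",np.round(s["q"],2),"pos",np.round(s["ee_pos"],1),"F",np.round(s["force"],1),"w",np.round(s["gripper_width"],1))
    print("shift",np.round(R0.T@(np.array([x,y,z])-s["ee_pos"]),1),"rot",np.round(best,3))
E
python3 - <<'E'
from h import *
go(506,-57,200,-4.3);print(np.round(monitor.state()["orientation"],3))
E
```

```text
t 1.25 q [-1.42  0.34  1.52  0.    1.28 -0.15] pos [ 152.6 -502.4  205.4] F [ 0.2 -0.7  0.4] w 91.6
shift [-323.5 -467.6    5.4] rot [-0.   -0.    0.37]
[[ 0.291 -0.957  0.   ]
 [-0.957 -0.291 -0.   ]
 [ 0.     0.    -1.   ]]
```

>>> {"fn": "carry_out", "kwargs": {"commands": "-32 -46 0 0 0 0.037 60;-64 -92 0 0 0 0.074 60;-97 -139 1 0 0 0.11 60;-129 -186 2 0 0 0.15 60;-161 -233 2 0 0 0.185 60;-193 -280 3 0 0 0.22 60;-225 -326 4 0 0 0.26 60;-258 -373 5 0 0 0.3 60;-290 -420 5 0 0 0.33 60;-323.5 -467.6 5.4 0 0 0.37 60"}}

```text
time: 2.25
ee_pos: [464.6, -109.0, 200.8]
orientation: [[-0.076, -0.997, 0.001], [-0.997, 0.076, -0.0], [0.0, -0.001, -1.0]]
force: [0.8, -1.4, 1.0]
gripper_width: 60.1
```

```bash
python3 - <<'E'
from h import *
go(506,-57,130,-4.3)
E
```

```text
t 2.25 q [-0.39  0.26  1.66 -0.    1.22  1.26] pos [ 464.6 -109.   200.8] F [ 0.8 -1.4  1. ] w 60.1
shift [-55.  -37.3  70.8] rot [-0.001 -0.    -0.001]
```

>>> {"fn": "carry_out", "kwargs": {"commands": "-20 -14 5 0 0 0 45;-45 -30 10 0 0 0 45;-55 -37.3 20 0 0 0 45;-55 -37.3 45 0 0 0 45;-55 -37.3 70 0 0 0 45;-55 -37.3 70 0 0 0 45;-55 -37.3 70 0 0 0 45"}}

```text
time: 2.95
ee_pos: [505.8, -57.5, 130.9]
orientation: [[-0.077, -0.997, -0.0], [-0.997, 0.077, -0.0], [0.0, 0.0, -1.0]]
force: [-0.0, -0.8, 0.1]
gripper_width: 45.2
```

```bash
python3 - <<'E'
from h import *
go(506,-57,86,-4.3)
a,_=imaging.capture("top");b,_=imaging.capture("scene")
A=cv2.resize(a[180:240,330:390],(400,400),interpolation=3);B=cv2.resize(b[150:210,320:380],(400,400),interpolation=3)
cv2.imwrite("pics/d.png",np.hstack([A,B]))
E
```

```text
t 2.95 q [-0.26  0.39  1.68 -0.    1.08  1.38] pos [505.8 -57.5 130.9] F [-0.  -0.8  0.1] w 45.2
shift [-0.6 -0.1 44.9] rot [ 0.    -0.    -0.002]
```

View pics/d.png

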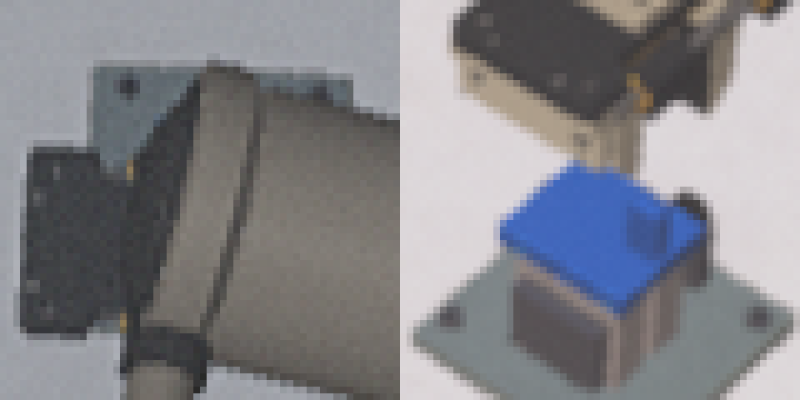

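The scene shows the near finger tip at about crop (620,170), behind the lid's upper edge, while the tab is at (648,225). I'll check this against the projection.

```bash
python3 - <<'E'
from h import *
f=lambda X:(px("scene",X)-[320,150])*400/60+[400,0]
for X in([506,-57,131],[506,-57,111],[506,-57,81],[508,-35,131],[504,-80,131]):print(X,f(X).round())
b,dd=imaging.capture("scene");P=cloud("scene",dd,np.add.outer(np.zeros(400),np.arange(640)>0).astype(bool))
m=(abs(P[:,0]-506)<45)&(abs(P[:,1]+57)<60)&(P[:,2]>90)
Q=P[m]
for lo in range(90,200,10):
    q=Q[(Q[:,2]>=lo)&(Q[:,2]<lo+10)]
    if len(q):print(lo,len(q),q.min(0).round(),q.max(0).round())
E
```

```text
[506, -57, 131] [647. 169.]
[506, -57, 111] [645. 202.]
[506, -57, 81] [641. 249.]
[508, -35, 131] [614. 197.]
[504, -80, 131] [680. 141.]
90 12 [496. -63.  90.] [512. -52.  99.]
100 17 [495. -64. 100.] [510. -51. 109.]
110 15 [495. -64. 110.] [513. -52. 114.]
150 11 [492. -93. 152.] [510. -31. 160.]
160 18 [493. -96. 161.] [504. -22. 170.]
170 23 [491. -99. 170.] [501. -17. 180.]
180 27 [490. -91. 180.] [501. -18. 190.]
190 23 [487. -98. 190.] [511. -18. 200.]
```

>>> {"fn": "carry_out", "kwargs": {"commands": "0 0 15 0 0 0 45;0 0 30 0 0 0 45;0 0 45 0 0 0 45;0 0 46 0 0 0 45;0 0 46 0 0 0 45", "newtons": 12}}

```text
time: 3.6
ee_pos: [507.3, -57.9, 86.9]
orientation: [[-0.077, -0.997, 0.004], [-0.997, 0.077, -0.001], [0.001, -0.004, -1.0]]
force: [0.6, 0.5, 0.5]
gripper_width: 45.1
```

```bash
python3 - <<'E'
from h import *
go(506,-57,86,-4.3)
b,_=imaging.capture("scene")
cv2.imwrite("pics/e.png",cv2.resize(b[140:210,310:390],(640,560),interpolation=3))
E
```

```text
t 3.6 q [-0.26  0.44  1.73 -0.    0.96  1.38] pos [507.3 -57.9  86.9] F [0.6 0.5 0.5] w 45.1
shift [-0.8  1.4  0.9] rot [-0.004 -0.001 -0.002]
```

View pics/e.png

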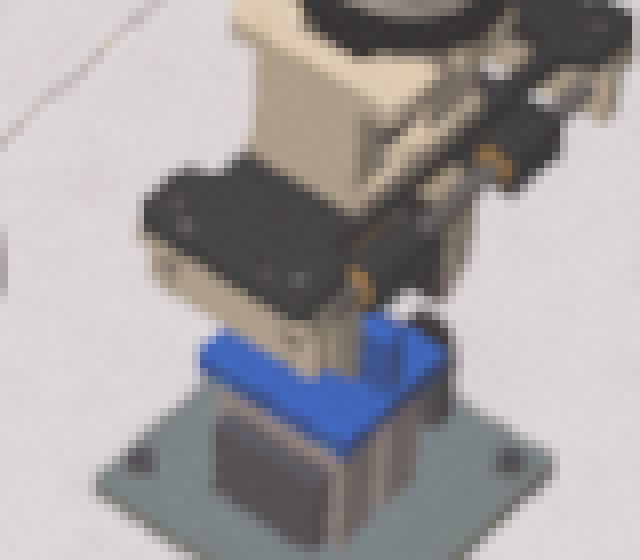

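```bash
python3 - <<'E'
from h import *
b,dd=imaging.capture("scene");m=np.zeros((400,640),bool);m[140:210,310:390]=1
P=cloud("scene",dd,m);v,u=np.where(m&(dd>0));c=b[v,u].astype(int)
notblue=c[:,0]-c[:,2]<25
for n,k in(("finger",notblue&(P[:,1]>-50)),("tab",~notblue)):
  for lo in range(84,150,6):
    q=P[k&(P[:,2]>=lo)&(P[:,2]<lo+6)&(abs(P[:,0]-508)<40)]
    if len(q):print(n,lo,len(q),q.min(0).round(),q.max(0).round(),np.median(q,0).round())
E
```

```text
finger 108 1 [499. -32. 112.] [499. -32. 112.] [499. -32. 112.]
finger 114 2 [499. -33. 116.] [499. -28. 116.] [499. -30. 116.]
finger 120 3 [497. -30. 123.] [502. -20. 125.] [498. -24. 124.]
finger 126 5 [496. -28. 126.] [500. -18. 131.] [498. -25. 127.]
finger 132 7 [497. -29. 132.] [500. -17. 137.] [498. -26. 135.]
finger 138 6 [498. -30. 139.] [502. -19. 143.] [499. -23. 141.]
finger 144 6 [498. -33. 144.] [503. -18. 149.] [498. -22. 145.]
tab 84 31 [491. -88.  84.] [547. -27.  89.] [513. -42.  85.]
tab 90 9 [495. -75.  90.] [509. -52.  96.] [500. -56.  94.]
tab 96 5 [500. -57.  96.] [511. -51. 100.] [504. -53.  97.]
tab 102 11 [494. -63. 102.] [508. -52. 108.] [498. -56. 103.]
tab 108 9 [497. -64. 108.] [510. -53. 113.] [506. -58. 110.]
tab 114 5 [497. -58. 115.] [503. -51. 116.] [499. -54. 115.]
tab 120 1 [501. -40. 121.] [501. -40. 121.] [501. -40. 121.]
tab 126 2 [498. -38. 131.] [500. -35. 132.] [499. -36. 131.]
tab 138 1 [498. -35. 140.] [498. -35. 140.] [498. -35. 140.]
```

>>> {"fn": "carry_out", "kwargs": {"commands": "0 0 1 0 0 0 5;0 0 1 0 0 0 5;0 0 1 0 0 0 5;0 0 1 0 0 0 5;0 0 1 0 0 0 5;0 0 1 0 0 0 5", "newtons": 12}}

```text
time: 4.3
ee_pos: [507.7, -57.9, 86.3]
orientation: [[-0.077, -0.997, 0.005], [-0.997, 0.077, -0.002], [0.001, -0.005, -1.0]]
force: [0.4, -0.2, 1.5]
gripper_width: 9.9
```

>>> {"fn": "carry_out", "kwargs": {"commands": "0 0 -5 0 0 0 5;0 0 -15 0 0 0 5;0 0 -30 0 0 0 5;0 0 -45 0 0 0 5;0 0 -60 0 0 0 5;0 0 -60 0 0 0 5", "newtons": 20}}

```text
time: 4.9
ee_pos: [508.8, -58.1, 148.9]
orientation: [[-0.077, -0.997, 0.01], [-0.997, 0.077, -0.003], [0.002, -0.01, -1.0]]
force: [0.4, 0.6, -0.7]
gripper_width: 9.7
```

```bash
python3 - <<'E'
from h import *
go(395,-230,140,-4.3);go(395,-230,18,-4.3)
im,d=imaging.capture("top");im2,d2=imaging.capture("scene");cv2.imwrite("pics/top1.png",im);np.save("top1.npy",d);cv2.imwrite("pics/scene1.png",im2);np.save("scene1.npy",d2)
E
```

```text
t 4.9 q [-0.26  0.37  1.65 -0.    1.11  1.38] pos [508.8 -58.1 148.9] F [ 0.4  0.6 -0.7] w 9.7
shift [180.1 100.4   8.3] rot [-0.01  -0.002 -0.002]
t 4.9 q [-0.26  0.37  1.65 -0.    1.11  1.38] pos [508.8 -58.1 148.9] F [ 0.4  0.6 -0.7] w 9.7
shift [179.8 101.6 130.3] rot [-0.01  -0.002 -0.002]
```

>>> {"fn": "carry_out", "kwargs": {"commands": "30 15 0 -0.01 0 0 5;70 38 2 -0.01 0 0 5;110 60 4 -0.01 0 0 5;150 84 6 -0.01 0 0 5;180 100 15 -0.01 0 0 5;180 101 50 -0.01 0 0 5;180 101 85 -0.01 0 0 5;180 101 105 -0.01 0 0 5;180 101 115 -0.01 0 0 5;180 101 118 -0.01 0 0 5"}}

```text
time: 6.0
ee_pos: [393.0, -229.2, 27.1]
orientation: [[-0.077, -0.997, -0.006], [-0.997, 0.077, 0.0], [-0.0, 0.006, -1.0]]
force: [0.3, -0.8, -0.6]
gripper_width: 8.8
```

```bash
python3 - <<'E'
from h import *
go(395,-230,17,-4.3)
E
```

```text
t 6.0 q [-0.69  0.46  1.93 -0.01  0.75  0.96] pos [ 393.  -229.2   27.1] F [ 0.3 -0.8 -0.6] w 8.8
shift [ 0.6 -2.2 10.1] rot [ 0.006  0.    -0.002]
```

>>> {"fn": "carry_out", "kwargs": {"commands": "0 0 4 0.006 0 0 5;0 0 7 0.006 0 0 5;0 0 9 0.006 0 0 5;0 0 10 0.006 0 0 5;0 0 10.5 0.006 0 0 5;0 0 10.5 0.006 0 0 5"}}

```text
time: 6.6
ee_pos: [393.1, -229.3, 17.3]
orientation: [[-0.077, -0.997, 0.001], [-0.997, 0.077, -0.001], [0.001, -0.001, -1.0]]
force: [0.1, 0.9, 3.9]
gripper_width: 9.2
```

```bash
python3 - <<'E'
from h import *
go(395,-230,17,-4.3)
im,d=imaging.capture("scene");v,u=map(int,px("scene",[418,-231,20])[::-1]);print(u,v)
m=np.zeros((400,640),bool);m[v-35:v+35,u-35:u+35]=1
P=cloud("scene",d,m);vv,uu=np.where(m&(d>0));c=im[vv,uu].astype(int);k=(c[:,0]-c[:,2]>50)&(abs(P[:,1]+230)<45)&(abs(P[:,0]-420)<50);Q=P[k]
Q=Q[(Q[:,2]<40)];print(len(Q));s=np.linalg.lstsq(np.c_[Q[:,:2]-[420,-230],np.ones(len(Q))],Q[:,2],rcond=None)[0];print("slope",s.round(3))
cv2.imwrite("pics/f.png",cv2.resize(im[v-35:v+35,u-40:u+40],(560,490),interpolation=3))
E
```

```text
t 6.6 q [-0.7   0.48  1.94 -0.    0.72  0.95] pos [ 393.1 -229.3   17.3] F [0.1 0.9 3.9] w 9.2
shift [ 0.5 -1.9  0.3] rot [-0.001 -0.001 -0.002]
409 180
213
slope [-0.057 -0.021 12.481]
```

View pics/f.png

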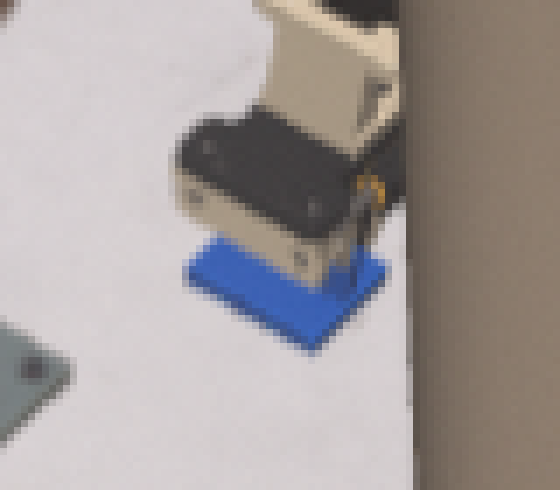

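The lid lies flat on the bench in the fingers (contact 3.9 N, top at 12.5 mm). Next I release it, rise, and measure press_mouth from the saved pictures taken after the lid was off, plus fresh ones.

>>> {"fn": "carry_out", "kwargs": {"commands": "0 0 0 0 0 0 30;0 0 0 0 0 0 45;0 0 0 0 0 0 45;0 0 -10 0 0 0 45;0 0 -40 0 0 0 45;0 0 -85 0 0 0 50;0 0 -130 0 0 0 50;0 0 -150 0 0 0 50"}}

```text
time: 7.45
ee_pos: [394.3, -230.2, 171.8]
orientation: [[-0.077, -0.997, 0.006], [-0.997, 0.077, -0.005], [0.004, -0.006, -1.0]]
force: [-0.1, -0.5, 0.1]
gripper_width: 49.8
```

```bash
python3 - <<'E'
from h import *
go(452,189,170,-4.3)
im,d=imaging.capture("top");im2,d2=imaging.capture("scene");cv2.imwrite("pics/top2.png",im);np.save("top2.npy",d);cv2.imwrite("pics/scene2.png",im2);np.save("scene2.npy",d2)
A=cv2.resize(im[185:235,335:385],(400,400),interpolation=3);B=cv2.resize(im2[155:215,320:380],(400,400),interpolation=3)
cv2.imwrite("pics/g.png",np.hstack([A,B]))
h=cv2.cvtColor(im,cv2.COLOR_BGR2HSV);m=(h[...,0]>100)&(h[...,0]<130)&(h[...,1]>110)
P=cloud("top",d,m);k=(abs(P[:,0]-418)<50)&(abs(P[:,1]+230)<45);print("lid",k.sum(),P[k].mean(0),np.percentile(P[k,2],[5,50,95]))
E
```

```text
t 7.45 q [-0.7   0.25  1.76 -0.    1.13  0.95] pos [ 394.3 -230.2  171.8] F [-0.1 -0.5  0.1] w 49.8
shift [-4.224e+02 -2.530e+01  2.000e-01] rot [-0.006 -0.004 -0.002]
lid 228 [ 434.72062893 -229.31829672   37.746571  ] [  9.01899795  12.69518843 191.93407975]
```

View pics/g.png

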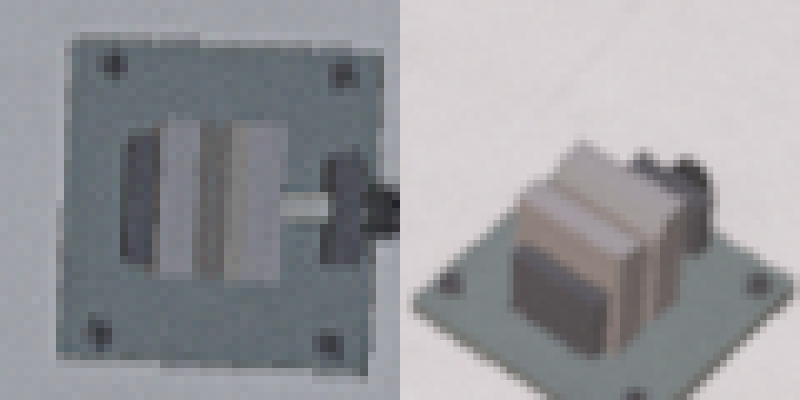

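The gap shows clearly in the top view (px ~(362,210), running up-down with a slight tilt). Next I'll rectify the plate-top plane for the yaw and edge positions, and check the camera bias on the released lid.

```bash
python3 - <<'E'
from h import *
from scipy.ndimage import map_coordinates as mc
g=cv2.cvtColor(cv2.imread("pics/top2.png"),cv2.COLOR_BGR2GRAY).astype(float)
def samp(c,yaw,z,A,B):
    a=np.radians(yaw);ex=np.array([np.cos(a),np.sin(a)]);ey=np.array([-ex[1],ex[0]])
    X=np.array(c)+A[...,None]*ex+B[...,None]*ey
    c_=imaging.camera_info("top");uv=cv2.projectPoints(np.c_[X.reshape(-1,2),np.full(A.size,z)],cv2.Rodrigues(np.array(c_["R"]))[0],np.array(c_["t"]),np.array(c_["intrinsics"]),np.array([c_["k1"],0,0,0.]))[0][:,0]
    return mc(g,[uv[:,1],uv[:,0]],order=1).reshape(A.shape)
b=np.arange(-34,34.1,.5);A,B=np.meshgrid(np.arange(-24,25,1.),b)
best=max((np.sum(np.diff(samp((532,-58),w,77,A,B).mean(1))**2),w) for w in np.arange(-9,1.1,.25));print("yaw",best)
p=samp((532,-58),-4.5,77,A,B).mean(1)
for k in range(0,len(b),2):print(b[k],round(p[k]),end="; ")
# x ends
a=np.arange(-45,45.1,1);B2,A2=np.meshgrid(np.r_[-22:-12:1.,12:20:1.],a);p=samp((532,-58),-4.5,77,A2,B2).mean(1);print("\nX",[(int(x),int(v)) for x,v in zip(a,p)])
# lid now
im=cv2.imread("pics/top2.png");h=cv2.cvtColor(im,cv2.COLOR_BGR2HSV);m=(h[...,0]>100)&(h[...,0]<130)&(h[...,1]>110)
d=np.load("top2.npy");P=cloud("top",d,m);k=(abs(P[:,0]-418)<50)&(abs(P[:,1]+230)<45)
v,u=np.where(m&(d>0));Q=np.array([pt("top",(x,y),z=12) for x,y in zip(u[k],v[k])]);print("lid",cv2.minAreaRect(Q[:,:2].astype(np.float32)))
t=P[k&(P[:,2]>28)&(P[:,2]<60)];print("tab",len(t),t.mean(0).round(1))
E
```

```text
yaw (np.float64(498.94220754661615), np.float64(-2.0))
-34.0 116; -33.0 115; -32.0 114; -31.0 113; -30.0 113; -29.0 113; -28.0 113; -27.0 114; -26.0 114; -25.0 114; -24.0 115; -23.0 118; -22.0 122; -21.0 126; -20.0 127; -19.0 127; -18.0 127; -17.0 127; -16.0 127; -15.0 128; -14.0 128; -13.0 128; -12.0 129; -11.0 129; -10.0 128; -9.0 127; -8.0 126; -7.0 126; -6.0 126; -5.0 125; -4.0 124; -3.0 120; -2.0 115; -1.0 108; 0.0 102; 1.0 98; 2.0 97; 3.0 98; 4.0 99; 5.0 99; 6.0 97; 7.0 97; 8.0 99; 9.0 105; 10.0 112; 11.0 120; 12.0 126; 13.0 129; 14.0 129; 15.0 129; 16.0 128; 17.0 128; 18.0 129; 19.0 129; 20.0 130; 21.0 130; 22.0 129; 23.0 122; 24.0 111; 25.0 97; 26.0 85; 27.0 79; 28.0 78; 29.0 79; 30.0 80; 31.0 80; 32.0 80; 33.0 80; 34.0 79; 
X [(-45, 106), (-44, 106), (-43, 106), (-42, 106), (-41, 106), (-40, 106), (-39, 106), (-38, 106), (-37, 106), (-36, 105), (-35, 105), (-34, 106), (-33, 109), (-32, 112), (-31, 116), (-30, 121), (-29, 125), (-28, 129), (-27, 129), (-26, 129), (-25, 129), (-24, 129), (-23, 129), (-22, 129), (-21, 128), (-20, 128), (-19, 127), (-18, 127), (-17, 128), (-16, 
[... 169 characters left out ...]
, 127), (0, 128), (1, 128), (2, 127), (3, 127), (4, 126), (5, 125), (6, 125), (7, 126), (8, 126), (9, 126), (10, 126), (11, 126), (12, 126), (13, 126), (14, 126), (15, 126), (16, 127), (17, 127), (18, 127), (19, 127), (20, 127), (21, 127), (22, 127), (23, 127), (24, 127), (25, 127), (26, 126), (27, 124), (28, 121), (29, 117), (30, 114), (31, 111), (32, 108), (33, 107), (34, 107), (35, 107), (36, 107), (37, 107), (38, 107), (39, 107), (40, 107), (41, 107), (42, 107), (43, 107), (44, 106), (45, 107)]
lid ((423.0110778808594, -311.3043212890625), (221.9208526611328, 40.13898468017578), 84.25178527832031)
tab 0 [nan nan nan]<stdin>:19: RuntimeWarning: Mean of empty slice.
  ret = um.true_divide(
```

>>> {"fn": "carry_out", "kwargs": {"commands": "-45 -3 0 -0.006 0 0 50;-93 -6 0 -0.006 -0.004 0 50;-140 -9 0 -0.006 -0.004 0 50;-188 -12 0 -0.006 -0.004 0 50;-236 -14 0 -0.006 -0.004 0 50;-284 -17 0 -0.006 -0.004 0 50;-332 -20 0 -0.006 -0.004 0 50;-380 -23 0 -0.006 -0.004 0 50;-422 -25 0 -0.006 -0.004 0 50;-422 -25 0 -0.006 -0.004 0 50"}}

```text
time: 8.55
ee_pos: [451.2, 192.6, 168.0]
orientation: [[-0.072, -0.997, -0.001], [-0.997, 0.072, -0.0], [0.0, 0.001, -1.0]]
force: [-0.1, -0.3, -0.8]
gripper_width: 49.9
```

```bash
python3 - <<'E'
from h import *
from scipy.ndimage import map_coordinates as mc
go(452,189,130,-4.3)
c_=imaging.camera_info("top");C=(cv2.Rodrigues(np.array(c_["R"]))[0],np.array(c_["t"]),np.array(c_["intrinsics"]),np.array([c_["k1"],0,0,0.]))
def edge(f,xs,ys,z,n):
    g=cv2.cvtColor(cv2.imread(f),cv2.COLOR_BGR2GRAY).astype(float);o=[]
    for x in xs:
        X=np.c_[np.full(len(ys),x),ys,np.full(len(ys),z)];uv=cv2.projectPoints(X,*C)[0][:,0];p=mc(g,[uv[:,1],uv[:,0]],order=1)
        h=(p[0]+p[-1])/2 if 0 else (np.median(p[:6])+np.median(p[-6:]))/2
        i=np.where(np.diff(np.sign(p-h)))[0]
        if len(i):o.append((x,ys[i[0]]))
    o=np.array(o);f=np.polyfit(o[:,0]-531,o[:,1],1);print(n,"yaw",np.degrees(np.arctan(f[0])).round(2),"y0",f[1].round(2),"rms",np.std(o[:,1]-np.polyval(f,o[:,0]-531)).round(2))
for F in("pics/top1.png","pics/top2.png")[1:]:
    edge(F,np.arange(506,557,1.),np.arange(-44,-27,.25),77,"fixed outer")
    edge(F,np.arange(506,557,1.),np.arange(-57,-40,.25),77,"fixed inner")
    edge(F,np.arange(506,557,1.),np.arange(-66,-54,.25),77,"jaw flare")
E
```

```text
t 8.55 q [0.25 0.32 1.67 0.   1.15 1.89] pos [451.2 192.6 168. ] F [-0.1 -0.3 -0.8] w 49.9
shift [ 3.5 -1.  38. ] rot [ 0.001 -0.     0.003]
fixed outer yaw -3.61 y0 -33.51 rms 0.35
fixed inner yaw -4.49 y0 -47.99 rms 0.35
jaw flare yaw -4.78 y0 -59.64 rms 0.26
```

>>> {"fn": "carry_out", "kwargs": {"commands": "3.5 -1 10 0.001 0 0.003 50;3.5 -1 30 0.001 0 0.003 50;3.5 -1 50 0.001 0 0.003 50;3.5 -1 70 0.001 0 0.003 50;3.5 -1 85 0.001 0 0.003 50;3.5 -1 91 0.001 0 0.003 50;3.5 -1 91 0.001 0 0.003 50"}}

```text
time: 9.25
ee_pos: [451.0, 187.7, 75.8]
orientation: [[-0.076, -0.997, -0.002], [-0.997, 0.076, -0.001], [0.001, 0.002, -1.0]]
force: [0.2, 0.1, 0.4]
gripper_width: 50.4
```

```bash
python3 - <<'E'
from h import *
go(452,189,77,-4.3)
E
```

```text
t 9.25 q [ 0.24  0.43  1.8  -0.    0.92  1.88] pos [451.  187.7  75.8] F [0.2 0.1 0.4] w 50.4
shift [-1.4 -0.9 -1.2] rot [ 0.002 -0.001 -0.001]
```

Close gently, then firm the grip and read the forces.

>>> {"fn": "carry_out", "kwargs": {"commands": "-1.4 -1 -1 0.002 0 0 25;-1.4 -1 -1 0.002 0 0 12;-1.4 -1 -1 0.002 0 0 8;-1.4 -1 -1 0.002 0 0 8;-1.4 -1 -1 0.002 0 0 8;-1.4 -1 -1 0.002 0 0 8;-1.4 -1 -1 0.002 0 0 8", "newtons": 10}}

```text
time: 9.95
ee_pos: [452.3, 189.1, 77.1]
orientation: [[-0.076, -0.997, -0.0], [-0.997, 0.076, -0.001], [0.001, -0.0, -1.0]]
force: [-0.1, 1.0, 2.7]
gripper_width: 14.4
```

```bash
python3 - <<'E'
from h import *
go(452,189,77,-4.3);print(monitor.state()["moment"])
E
```

```text
t 9.95 q [ 0.24  0.43  1.79 -0.    0.92  1.89] pos [452.3 189.1  77.1] F [-0.1  1.   2.7] w 14.4
shift [0.1 0.3 0.1] rot [-0.    -0.001 -0.001]
[0.08610378 0.05924186 0.01534398]
```

>>> {"fn": "carry_out", "kwargs": {"commands": "0 0 0 0 0 0 8;0 0 -4 0 0 0 8;0 0 -12 0 0 0 8;0 0 -24 0 0 0 8;0 0 -36 0 0 0 8;0 0 -50 0 0 0 8;0 0 -65 0 0 0 8;0 0 -80 0 0 0 8;0 0 -98 0 0 0 8;0 0 -98 0 0 0 8", "newtons": 40}}

```text
time: 10.95
ee_pos: [453.7, 189.6, 177.6]
orientation: [[-0.076, -0.997, 0.005], [-0.997, 0.076, 0.0], [-0.001, -0.005, -1.0]]
force: [0.2, 0.2, -1.4]
gripper_width: 14.0
```

```bash
python3 - <<'E'
from h import *
go(531.5,-57.4,178,-4.3);print(monitor.state()["moment"])
im,d=imaging.capture("scene");u,v=map(int,px("scene",[452,189,120]));cv2.imwrite("pics/h.png",cv2.resize(im[v-40:v+35,u-40:u+40],(640,600),interpolation=3));print(u,v)
E
```

```text
t 10.95 q [ 0.24  0.3   1.66 -0.    1.17  1.89] pos [453.7 189.6 177.6] F [ 0.2  0.2 -1.4] w 14.0
shift [ 2.403e+02 -9.640e+01 -1.000e-01] rot [-0.005  0.001 -0.001]
[ 0.02226507 -0.0018976   0.01308213]
320 241
```

View pics/h.png

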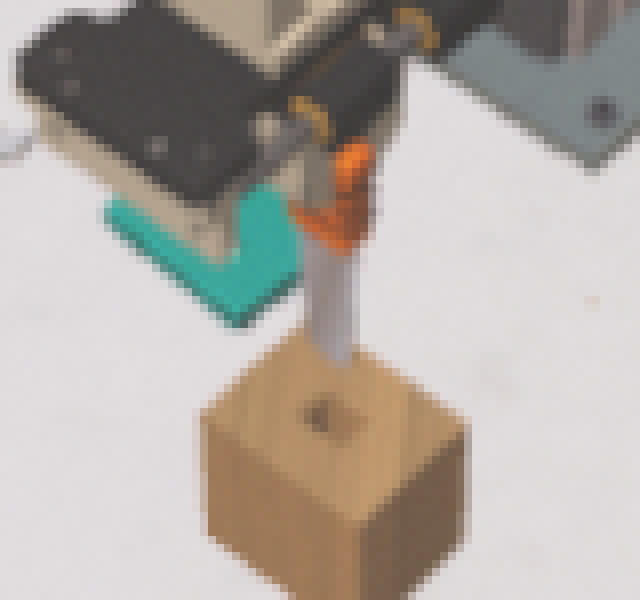

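Gauge is out (blade upright, tip clear of the slot at ~(330,365) in the crop). Next: move over the press.

>>> {"fn": "carry_out", "kwargs": {"commands": "35 -14 0 0 0 0 8;75 -30 0 -0.005 0 0 8;115 -46 0 -0.005 0 0 8;155 -62 0 -0.005 0 0 8;195 -78 0 -0.005 0 0 8;225 -90 0 -0.005 0 0 8;240 -96.4 0 -0.005 0 0 8;240.3 -96.4 0 -0.005 0 0 8;240.3 -96.4 0 -0.005 0 0 8;240.3 -96.4 0 -0.005 0 0 8"}}

```text
time: 12.0
ee_pos: [530.2, -56.2, 176.1]
orientation: [[-0.075, -0.997, -0.003], [-0.997, 0.075, 0.001], [-0.0, 0.003, -1.0]]
force: [0.5, 0.9, -1.3]
gripper_width: 13.5
```

```bash
python3 - <<'E'
from h import *
go(531.5,-57.4,150,-4.3);s=monitor.state();print(s["moment"],s["force"])
E
```

```text
t 12.0 q [-0.25  0.38  1.55 -0.    1.22  1.4 ] pos [530.2 -56.2 176.1] F [ 0.5  0.9 -1.3] w 13.5
shift [ 1.2 -1.5 26.1] rot [0.003 0.    0.   ]
[ 0.04386292 -0.0223929  -0.04507169] [ 0.48596275  0.86575313 -1.30313825]
```

>>> {"fn": "carry_out", "kwargs": {"commands": "1 -1.5 8 0.003 0 0 8;1.2 -1.5 16 0.003 0 0 8;1.2 -1.5 22 0.003 0 0 8;1.2 -1.5 22 0.003 0 0 8;1.2 -1.5 22 0.003 0 0 8"}}

```text
time: 12.5
ee_pos: [531.4, -57.3, 153.9]
orientation: [[-0.075, -0.997, -0.001], [-0.997, 0.075, 0.001], [-0.001, 0.001, -1.0]]
force: [0.3, 0.7, -0.9]
gripper_width: 13.7
```

```bash
python3 - <<'E'
from h import *
go(531.5,-57.4,130,-4.3)
im,d=imaging.capture("scene");cv2.imwrite("pics/i.png",cv2.resize(im[145:205,315:385],(700,600),interpolation=3))
for X in([531.5,-57.4,82],[531.5,-57.4,77]):print(((px("scene",X)-[315,145])*10).round())
E
```

```text
t 12.5 q [-0.25  0.41  1.58  0.    1.16  1.39] pos [531.4 -57.3 153.9] F [ 0.3  0.7 -0.9] w 13.7
shift [ 0.1 -0.1 23.9] rot [0.001 0.001 0.   ]
[342. 382.]
[341. 394.]
```

View pics/i.png

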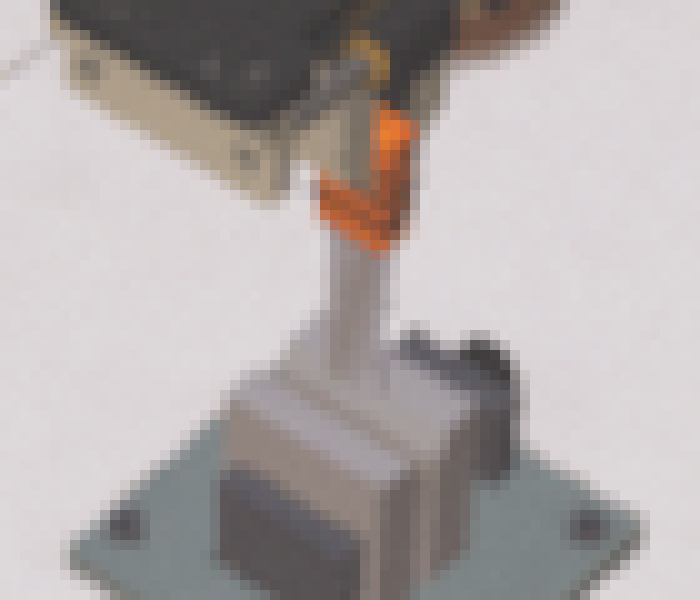

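>>> {"fn": "carry_out", "kwargs": {"commands": "0 0 4 0 0 0 8;0 0 8 0 0 0 8;0 0 12 0 0 0 8;0 0 16 0 0 0 8;0 0 20 0 0 0 8;0 0 20 0 0 0 8"}}

```text
time: 13.15
ee_pos: [531.2, -57.3, 133.5]
orientation: [[-0.075, -0.997, -0.001], [-0.997, 0.075, 0.001], [-0.001, 0.001, -1.0]]
force: [-0.2, -0.7, -1.1]
gripper_width: 14.1
```

```bash
python3 - <<'E'
from h import *
go(531.5,-57.4,130,-4.3);s=monitor.state();print(s["moment"],s["force"])
E
```

```text
t 13.15 q [-0.25  0.43  1.6   0.    1.11  1.39] pos [531.2 -57.3 133.5] F [-0.2 -0.7 -1.1] w 14.1
shift [ 0.1 -0.3  3.5] rot [0.001 0.001 0.   ]
[ 0.02487242  0.04980134 -0.02246509] [-0.1735623  -0.70780685 -1.05494313]
```

>>> {"fn": "carry_out", "kwargs": {"commands": "0 0 3 0 0 0 8;0 0 6 0 0 0 8;0 0 9 0 0 0 8;0 0 12 0 0 0 8;0 0 12 0 0 0 8"}}

```text
time: 13.65
ee_pos: [531.0, -57.3, 121.0]
orientation: [[-0.075, -0.997, -0.002], [-0.997, 0.075, 0.001], [-0.001, 0.002, -1.0]]
force: [0.2, 0.1, -0.9]
gripper_width: 14.2
```

>>> {"fn": "carry_out", "kwargs": {"commands": "0 0 1 0 0 0 8;0 0 2 0 0 0 8;0 0 3 0 0 0 8;0 0 4 0 0 0 8;0 0 4 0 0 0 8"}}

```text
time: 14.15
ee_pos: [530.9, -57.2, 116.9]
orientation: [[-0.075, -0.997, -0.002], [-0.997, 0.075, 0.001], [-0.001, 0.002, -1.0]]
force: [-0.6, -0.1, -1.1]
gripper_width: 13.6
```

>>> {"fn": "carry_out", "kwargs": {"commands": "0 0 1 0 0 0 8;0 0 2 0 0 0 8;0 0 3 0 0 0 8;0 0 3 0 0 0 8;0 0 3 0 0 0 8"}}

```text
time: 14.65
ee_pos: [530.9, -57.2, 113.8]
orientation: [[-0.075, -0.997, -0.003], [-0.997, 0.075, 0.001], [-0.001, 0.003, -1.0]]
force: [-0.0, -0.9, -1.1]
gripper_width: 13.8
```

>>> {"fn": "carry_out", "kwargs": {"commands": "0 0 1 0 0 0 8;0 0 2 0 0 0 8;0 0 2 0 0 0 8;0 0 2 0 0 0 8"}}

```text
time: 15.05
ee_pos: [530.9, -57.2, 111.8]
orientation: [[-0.075, -0.997, -0.002], [-0.997, 0.075, 0.001], [-0.001, 0.003, -1.0]]
force: [-0.4, -0.5, -1.6]
gripper_width: 13.5
```

>>> {"fn": "carry_out", "kwargs": {"commands": "0 0 1 0 0 0 8;0 0 2 0 0 0 8;0 0 2 0 0 0 8;0 0 2 0 0 0 8"}}

```text
time: 15.45
ee_pos: [531.2, -57.2, 110.2]
orientation: [[-0.075, -0.997, -0.002], [-0.997, 0.075, 0.001], [-0.001, 0.002, -1.0]]
force: [-0.6, 0.5, 4.9]
gripper_width: 13.6
```

>>> {"fn": "carry_out", "kwargs": {"commands": "0 0 1 0 0 0 8;0 0 2 0 0 0 8;0 0 2 0 0 0 8;0 0 2 0 0 0 8"}}

```text
time: 15.85
ee_pos: [531.6, -57.3, 109.0]
orientation: [[-0.075, -0.997, -0.0], [-0.997, 0.075, 0.001], [-0.001, 0.0, -1.0]]
force: [-1.6, 0.6, 8.0]
gripper_width: 13.4
```

```bash
python3 - <<'E'
from h import *
F=[];
for i in range(8):
    im,d=imaging.capture("scene");s=monitor.state();F.append(np.r_[s["force"],s["moment"]])
F=np.array(F);print(F.mean(0).round(2),F[:,2].round(1));go(531.5,-57.4,108,-4.3)
t,dt=imaging.capture("top");u,v=map(int,px("scene",[418,-231,20]))
cv2.imwrite("pics/j.png",np.hstack([cv2.resize(im[145:205,315:375],(400,400),interpolation=3),cv2.resize(im[v-30:v+30,u-30:u+30],(400,400),interpolation=3)]))
c=im.astype(int);m=(c[...,0]-c[...,2]>50);P=cloud("scene",d,m);k=(abs(P[:,0]-418)<50)&(abs(P[:,1]+230)<45);Q=P[k];tab=Q[Q[:,2]>25];print("tab",len(tab),tab.mean(0).round(1),Q[:,2].max())
f=Q[Q[:,2]<20];print(len(f),np.linalg.lstsq(np.c_[f[:,:2]-[420,-230],np.ones(len(f))],f[:,2],rcond=None)[0].round(3))
E
```

```text
[-0.81  0.9   8.58  0.21  0.35  0.03] [8.1 8.9 9.  8.6 8.1 8.2 9.3 8.3]
t 16.25 q [-0.25  0.46  1.63  0.    1.05  1.39] pos [531.6 -57.3 109. ] F [-1.3  0.8  8.3] w 13.8
shift [0.1 0.1 1. ] rot [0.    0.001 0.   ]
tab 28 [ 390.3 -227.    35.9] 45.639279645108786
314 [-7.000e-03  3.700e-02  1.173e+01]
```

View pics/j.png

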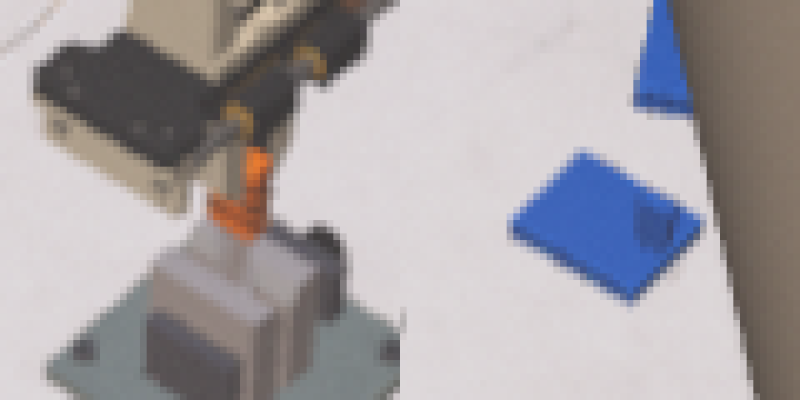

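```bash
python3 -c "
from plant import order;print(order.job_done())"
```

```text
the job is handed in; nothing more can be done
None
```

The job is handed in. The gauge is held wedged between the plates and the lid lies flat on the bench. The hand-in gave no verdict.

- **Dust lid:** I took it off by its tab and set it down at about (393, -229) mm, roughly 220 mm from the gap. The fingers pressed it onto the bench with 3.9 N before letting go. A last look showed its top within about 0.04 rad of level.
- **Which lid:** It was the blue one on the press, measuring about 61 x 69 mm. The other blue lid is about 80 x 94 mm.
- **Gauge:** I lifted it out of the stand and lowered it into the gap until it met resistance. By the arm's position, the tip is about 39 mm below the plates' tops, which means a gap of about 7 mm.
- **Last force check:** The upward reaction held steady at 8–9 N, so the push is about 9 N, slightly above the suggested 5–8 N. The sideways force was only about 1 N, so both plates seem about equally loaded. The tool was upright and in line to within about 0.01 rad.
- **Not measured:** The force on each plate, any movement of the adjustable plate, and whether the handle slipped a little in the fingers. The last picture showed the gauge seated upright in the gap. I did not re-measure the bystanders, but every move stayed clear of them.

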